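# Line up the stoppers in the fence tray

## Robot

A 7-joint arm with a two-finger parallel gripper is mounted at the origin on the work surface; the furniture and walls round the work are solid. World frame = base frame: x ahead of the robot, y to its left, z up, the work surface at z = 0. Lengths are in mm, angles in rad, forces in N, time in s.
With the tool pointing down it reaches from about 400 to 900 mm from the base axis. Payload 5.5 kg.
Tool frame: the origin (TCP) lies at the very end of the fingers, on their centre line; the grasp point (between the pads) lies 19 mm behind it; z points along the fingers, x is the direction in which the jaws open and shut, and the axes are right-handed (so a half turn about z gives the same grasp; the last joint's range is limited). The gripper opens to 85 mm and grips with 20 to 120 N. Pads are 22 mm wide; open, the fingers measure 114 mm over their backs; the gripper's body (76 mm by 85 mm) begins 54 mm behind the grasp point. The pads swing forward as they close: fully open they stand 13 mm farther back than shut.
Start: joints at [1.591, 0.501, -0.427, 1.55, 0.221, 1.138, -0.21], TCP at [156.308, -630.926, 231.31] pointing down, gripper open.
Joint ranges: [-2.88, 2.88], [-0.31, 2.03], [-1.54, 1.56], [0.2, 2.42], [-1.41, 4.55], [0.19, 2.02], [-2.57, 2.57]. Speed limits (rad/s): [2.57, 2.57, 3.14, 3.14, 3.14, 3.14, 3.14].

## Interface

Orientations are given as a unit quaternion [x, y, z, w].
In Python, from rig import robot gives the robot as it stands.
- The arm moves only by the tool send_rows, never from a script. Its argument "steps" is a list of rows, each a list of 2 entries, a list of its own where there are three numbers: the shift along the tool's x, y, z in cm, then the turn about the tool's z in degrees. In form: [[[dx, dy, dz], spin], ...]. A call has exactly 8 rows; each row shifts and turns the commanded pose from where the row before left it, along the tool's axes as they then stand; what a row does not reach is not made up. A row lasts 1/8 s, in which the tool goes at most 62.5 mm and 10.7 degrees, less where a joint would pass 70% of its speed; a pose out of reach is approached as far as the arm can. A call with a gripper value outside its range is refused whole. "hand" is the gripper command: -1 is fully open, 1 is shut, values between are in proportion, set as the call begins (left out, the last holds). The fingers move at their own pace and stop on an object; the grip force is fixed at half the most. Time passes only in rows, so rows that do not move let the fingers close, or fill a call up. It gives the time, the measured TCP pose, the force and the opening at its end, in the units of the state.
- robot.read_state(): the state, without advancing time (a new reading comes with each control period).
- robot.get_image(name): name is "scene" or "top"; returns a dict with "pixels" (480x640x3 uint8, blue, green, red), "fx", "fy", "cx", "cy" (pixels), "R" (3x3) and "t" (3): a world point X has camera coordinates R X + t. Camera axes: x right, y down, z forward; pixel columns grow to the right and rows downward; lengths in mm; the calibration is good to about 2 mm. A picture is of the moment at which its call begins. There is no depth.
- robot.sign_off(): hands the job in, once; it reports no verdict.
Trained networks look in the newest picture that a camera, given by its name, has taken for a name from the list of things; names that differ only in an ending like _2 or _b are one class to them, and where a whole thing is asked for, a point or a joint stands for the part that bears it (a point fixed in the world has none). Each returns a list of dicts, best first, with "score" (0 to 1); they miss things now and then, are a little off and sometimes report something else, mostly with a low value. They report only what shows in the picture. A call takes as long as a camera call.
- robot.search_frame(thing, camera): "box" ([left, top, right, bottom] in pixels, round what is visible of it).
- robot.place_of(thing, camera): "xy" ([column, row] in pixels: a listed point, or the origin of a listed thing).
The state is a dict: "clock": time; "joint_pos": joint angles; "qvel": joint speeds; "joint_torque": joint torques, N m; "eef_pos": TCP position; "eef_rot": TCP orientation; "force": force on the tool from outside, world axes, zero at the start; "ft_torque": the same for the moment, N m; "finger_gap": opening from 0.0 (shut) to 1.0 (fully open).
Only numpy, scipy, OpenCV 4.12 (cv2) and the standard library are available. Lean on these libraries where they do the work, as an engineer would, in place of code of your own. Each camera call takes 0.05 s, during which the arm holds its last target.

## Task

Swing the magnifier arm by its red knob clear of the tray, so that no part of the lens is over it. Then lift the tray's black handle to tilt the tray until all five cork stoppers slide down against the blue fence in a single row, and lower the tray gently back down flat without letting it drop. Do not touch the stoppers with the gripper, leave the jar, the beaker and the marker pen alone, and let go at the end.

Things in the scene. Friction and masses are not known exactly. Their poses are not given: they have to be found in the camera images.
- fixture: Fixed board, 290 x 240 x 18 mm, with tray and magnifier post. Origin on the bench under the centre of the flat tray; x along the fence, +y from the fence to the handle, z up; turned at most 0.2 rad, so handle on the robot's left, fence on its right. Grey extraction hoods hang over the bench from about 0.4 m up where x > 0.55 m and y > 0.05 m (world): keep the arm out of them.
- tray (a joint): Tilt of the tray in rad: 0 flat on the board, growing as the handle is lifted, stop at 0.9. No spring or latch: it falls shut if let go. It weighs about 0.45 kg. The stoppers begin to slide on its polished floor at about 0.3 to 0.4 rad, depending on friction; at 0.6 rad all of them slide down to the fence within a second or two.
- tray_handle (a point): Middle of the tray's round black handle bar, 11 mm thick, 110 mm long, parallel to the fence; 52 mm above the bench when the tray is flat, bare bench under it. 42 mm gap between bar and tray wall; brackets 45 mm either side of the middle. The bar can turn between the fingers as the tray tilts. The point's axes turn with the tray.
- tray_hinge (a point): Middle of the tray's hinge axis, which runs along fixture x at the foot of the fence, 90 mm to the -y side of the fixture's origin, 22 mm above the bench. From here the handle bar lies 228 mm along the tray's +y and 30 mm along its +z.
- fence_face (a point): Foot of the inner face of the blue fence, at its middle, on the tray's floor (24 mm above the bench when flat). x along the fence, y from the fence towards the handle, z square to the floor; turns with the tray. The fence is 34 mm high above the floor; the floor measures 202 mm along the fence by 172 mm; the other walls are 20 mm high.
- magnifier (a joint): Swing of the magnifier arm in rad about its upright post, growing counter-clockwise from above (the lens goes from over the tray to beyond the fence, to the robot's right), stop at 1.9. At 0 the arm points 2.3 rad counter-clockwise from fixture +x. From 0.95 on the lens is clear of the tray. It stays where it is left (friction 0.06 N m). While over the tray it blocks the tilting.
- magnifier_knob (a point): Red upright knob on the magnifier arm, the place to hold it: 16 mm thick, 42 mm tall, its top 15 mm above this point; this point is 136 mm above the bench and 135 mm from the post's axis. The white arm is 12 mm thick, its underside 99 mm above the bench. The knob is round and can turn between the fingers.
- magnifier_hinge (a point): Point on the post's upright axis, the pivot of the magnifier arm, 105 mm above the bench, at (135, -115) mm in the fixture's frame.
- lens_center (a point): Centre of the round lens, 205 mm from the post's axis, 105 mm above the bench; its white rim is 95 mm across.
- jar: Bystander: amber glass jar, 57 mm wide, 62 mm tall; origin at the centre of its underside.
- beaker: Bystander: clear glass beaker, 69 mm wide, 100 mm tall; origin at the centre of its underside.
- pen: Bystander: olive and black marker pen lying on the bench, 110 mm long, 20 mm thick; origin at the centre of its underside.
- stopper_0: Cork stopper, loose in the tray and standing on its narrow end at the start, 28 mm wide, 26 mm tall (wider at the top); origin at the centre of its narrow underside.
- stopper_1: Cork stopper, loose in the tray and standing on its narrow end at the start, 24 mm wide, 22 mm tall (wider at the top); origin at the centre of its narrow underside.
- stopper_2: Cork stopper, loose in the tray and standing on its narrow end at the start, 34 mm wide, 30 mm tall (wider at the top); origin at the centre of its narrow underside.
- stopper_3: Cork stopper, loose in the tray and standing on its narrow end at the start, 28 mm wide, 26 mm tall (wider at the top); origin at the centre of its narrow underside.
- stopper_4: Cork stopper, loose in the tray and standing on its narrow end at the start, 24 mm wide, 22 mm tall (wider at the top); origin at the centre of its narrow underside.

How it is judged (in metres and radians):
On the way, in this order (a step that is already met when the one before it is completed fails the run):
1. the magnifier arm is swung clear while the tray is still down (value of joint magnifier above 0.95 rad and value of joint tray below 0.05 rad), for 0.2 s.
2. the tray is tilted with the magnifier clear (value of joint tray above 0.25 rad and value of joint magnifier above 0.95 rad), for 0.2 s.
At the end, for the whole second after the job is handed in: The tray lies flat (within 0.03 rad), the magnifier is clear of it (joint above 0.95 rad), and all five stoppers rest inside the tray in one row along the blue fence: each origin within 26 mm of the fence's inner face, at rest (value of joint tray below 0.03 rad and value of joint magnifier above 0.95 rad and y of stopper_0 in the frame of fence_face between -0.001 and 0.026 m and x of stopper_0 in the frame of fence_face between -0.105 and 0.105 m and z of stopper_0 in the frame of fence_face between -0.01 and 0.04 m and linear speed of each of stopper_0, stopper_1, stopper_2, stopper_3, stopper_4 below 0.02 m/s and y of stopper_1 in the frame of fence_face between -0.001 and 0.026 m and x of stopper_1 in the frame of fence_face between -0.105 and 0.105 m and z of stopper_1 in the frame of fence_face between -0.01 and 0.04 m and y of stopper_2 in the frame of fence_face between -0.001 and 0.026 m and x of stopper_2 in the frame of fence_face between -0.105 and 0.105 m and z of stopper_2 in the frame of fence_face between -0.01 and 0.04 m and y of stopper_3 in the frame of fence_face between -0.001 and 0.026 m and x of stopper_3 in the frame of fence_face between -0.105 and 0.105 m and z of stopper_3 in the frame of fence_face between -0.01 and 0.04 m and y of stopper_4 in the frame of fence_face between -0.001 and 0.026 m and x of stopper_4 in the frame of fence_face between -0.105 and 0.105 m and z of stopper_4 in the frame of fence_face between -0.01 and 0.04 m); the robot touches nothing.
It fails at once if the tray was dropped (closing faster than 2.5 rad/s) (velocity of joint tray below -2.5 rad/s).
It fails at once if the gripper touched a stopper (contact force between the fingers and stopper_0 above 0.5 N or contact force between the fingers and stopper_1 above 0.5 N or contact force between the fingers and stopper_2 above 0.5 N or contact force between the fingers and stopper_3 above 0.5 N or contact force between the fingers and stopper_4 above 0.5 N).
It fails at once if the jar, beaker or pen was disturbed (distance of any of jar, beaker, pen from where it was at the start of the episode above 0.03 m).
It also fails if it takes over 64 s, if anything falls off the work surface, if the arm or the gripper's body presses on something with over 40 N, if the wrist force passes 120 N, or if a joint passes its speed limit or range.

## Working session

There is one attempt and no reset: what is moved stays moved. The work goes in short steps, Python scripts to look and compute and a tool call to move; the robot and the scene stay as the last step left them, time stands still between calls to the robot, and variables do not carry over. Pictures are saved under pics/ and viewed, and the job is handed in when it is done.

Besides the shell and the picture viewer there is one more tool, called after ">>>" as a command line: name --argument value ..., lists and objects as JSON in quotes. send_rows: Moves the arm, as the interface text tells. Its arguments: {"type":"object","properties":{"steps":{"type":"array","items":{"type":"array"}},"hand":{"type":"number"}},"required":["steps"]}

```bash
ls; mkdir -p pics; python3 - <<'E'
from rig import robot
import cv2
s=robot.read_state()
for k in s: print(k,s[k])
for c in ("scene","top"):
    im=robot.get_image(c); cv2.imwrite(f"pics/{c}0.png",im["pixels"]); print(c,im["fx"],im["cx"],im["cy"],im["R"],im["t"])
    for n in ["magnifier_knob","magnifier_hinge","tray_handle","fence_face","tray_hinge","lens_center","jar","beaker","pen","stopper_0"]:
        print(n,[(r["score"],r["xy"]) for r in robot.place_of(n,c)[:5]])
E
```

```text
pics
clock 0.0
joint_pos [ 1.59121455  0.50184406 -0.42675026  1.55146206  0.22079653  1.13827959
 -0.2103069 ]
qvel [ 6.36078131e-04 -1.30681646e-03 -1.77397328e-03 -7.56257398e-04
  3.37163829e-05  1.39685511e-03 -5.29548560e-04]
joint_torque [-5.50088589e-04 -5.69512331e+01 -5.81595093e+00 -2.80937004e+01
  1.07982443e-02  1.18607955e-02  6.13134503e-06]
eef_pos [ 156.0304712  -630.28039617  230.25307737]
eef_rot [ 7.87532596e-01 -6.16272235e-01 -7.48276619e-04 -6.18615804e-04]
force [-0.16871509 -0.00778864  0.81915277]
ft_torque [-0.03413882  0.00020155  0.01419935]
finger_gap 1.001583866589217
scene 451.98915871898964 319.3253839045525 240.38349832282117 [[-0.87861336 -0.47747356  0.00758709]
 [-0.36775819  0.66641701 -0.64856941]
 [ 0.30461858 -0.57263196 -0.7611177 ]] [ 531.74271632  258.07847449 1102.79882604]
magnifier_knob [(0.75, [350.5, 211.8])]
magnifier_hinge [(0.56, [336.4, 189.4])]
tray_handle [(0.69, [329.5, 275.7])]
fence_face [(0.59, [367.6, 230.5])]
tray_hinge [(0.64, [370.6, 232.2])]
lens_center [(0.72, [360.1, 238.8])]
jar [(0.6, [348.2, 256.4]), (0.52, [353.5,
[... 289 characters left out ...]
3 237.9032149549769 [[ 0.00758338 -0.99981606  0.01761655]
 [-0.99167534 -0.00978386 -0.12839115]
 [ 0.12853989 -0.01649626 -0.99156713]] [  13.58197041  582.27657259 1306.52491605]
magnifier_knob [(0.77, [347.8, 250.3]), (0.61, [302.9, 172.6]), (0.28, [416.8, 288.3]), (0.22, [286.9, 256.1])]
magnifier_hinge [(0.97, [381.2, 215.7]), (0.7, [350.9, 248.4]), (0.56, [416.2, 289.5])]
tray_handle [(0.63, [288.0, 255.9])]
fence_face [(0.85, [364.2, 261.3]), (0.56, [288.4, 256.8])]
tray_hinge [(0.82, [368.8, 266.0])]
lens_center []
jar [(0.76, [418.6, 288.9])]
beaker [(0.75, [304.2, 174.8])]
pen [(0.5, [185.5, 309.7])]
stopper_0 [(0.6, [329.3, 283.9]), (0.41, [328.8, 234.2]), (0.37, [325.3, 248.3])]
```

View pics/scene0.png

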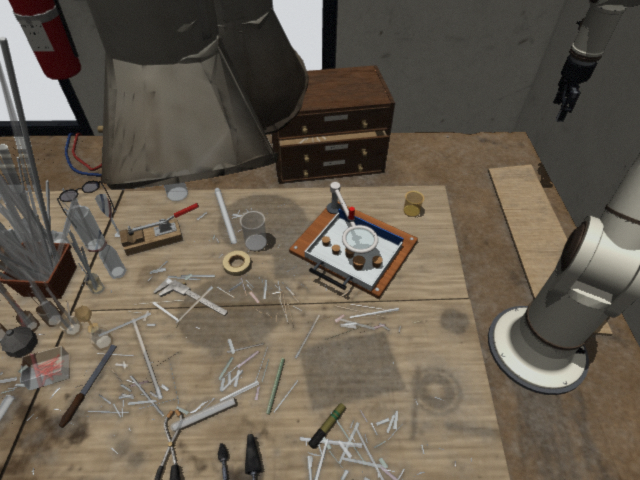

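View pics/top0.png

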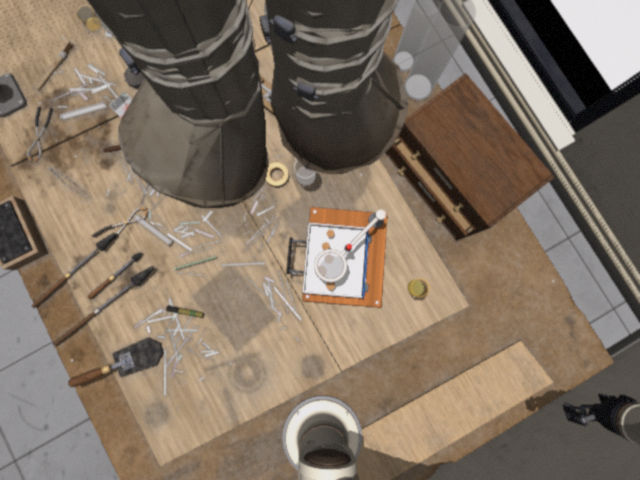

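```bash
cat > h.py <<'E'
import numpy as np, cv2
from scipy.optimize import least_squares
def proj(c,X):
    X=np.atleast_2d(np.asarray(X,float)); p=X@np.array(c["R"]).T+np.array(c["t"])
    return np.c_[c["fx"]*p[:,0]/p[:,2]+c["cx"], c["fy"]*p[:,1]/p[:,2]+c["cy"]]
def ray(c,uv,z):
    R=np.array(c["R"]);t=np.array(c["t"]);d=R.T@np.array([(uv[0]-c["cx"])/c["fx"],(uv[1]-c["cy"])/c["fy"],1]);o=-R.T@t
    return o+d*(z-o[2])/d[2]
def fx2w(p,L):
    a=p[2];L=np.atleast_2d(L);return np.c_[p[0]+np.cos(a)*L[:,0]-np.sin(a)*L[:,1],p[1]+np.sin(a)*L[:,0]+np.cos(a)*L[:,1],L[:,2]]
def pts(q):
    a=2.3+q
    return {"tray_handle":(0,138,52),"tray_hinge":(0,-90,22),"magnifier_hinge":(135,-115,105),"magnifier_knob":(135+135*np.cos(a),-115+135*np.sin(a),136),"lens_center":(135+205*np.cos(a),-115+205*np.sin(a),105)}
E
python3 - <<'E'
from rig import robot
from h import *
cs={c:robot.get_image(c) for c in("scene","top")}
obs=[]
for c in cs:
    for n in pts(0):
        r=robot.place_of(n,c)
        if r and r[0]["score"]>.5: obs.append((c,n,r[0]["xy"]))
f=lambda p:np.concatenate([(proj(cs[c],fx2w(p,[pts(p[3])[n]]))[0]-xy) for c,n,xy in obs])
s=least_squares(f,[600,0,0,0.2],loss="soft_l1",x_scale=[10,10,.1,.1])
print(s.x)
for o,e in zip(obs,f(s.x).reshape(-1,2)): print(o,e.round(1))
for c in cs:
    im=cs[c]["pixels"].copy()
    x0,y0=(270,160) if c=="scene" else (265,150)
    for n,L in pts(s.x[3]).items():
        pass
    k=4; crop=cv2.resize(im[y0:y0+150,x0:x0+190],None,fx=k,fy=k,interpolation=cv2.INTER_CUBIC)
    P=list(pts(s.x[3]).values())+[(sx*145,sy*120,18) for sx in(-1,1) for sy in (-1,1)]+[(sx*45,138,52) for sx in(-1,1)]
    for u in proj(cs[c],fx2w(s.x[:3],P)): cv2.circle(crop,tuple(int(v) for v in (u-[x0,y0]+.5)*k),4,(255,0,255),1)
    cv2.imwrite(f"pics/fit_{c}.png",crop)
for n,z in(("jar",0),("beaker",0),("pen",0)):
    for c in cs:
        r=robot.place_of(n,c)
        print(n,c,[ (q["score"],ray(cs[c],q["xy"],z)[:2].round()) for q in r[:2]])
E
```

```text
[ 5.12713480e+02 -3.17946875e+01 -5.87198062e-02  1.22177703e-01]
('scene', 'tray_handle', [328.7, 281.2]) [-0.1 -0.6]
('scene', 'tray_hinge', [366.2, 231.6]) [2.9 0.6]
('scene', 'magnifier_hinge', [333.9, 188.9]) [0.4 0.1]
('scene', 'lens_center', [358.5, 240.7]) [0.3 0.1]
('top', 'tray_handle', [285.6, 257.5]) [2.5 0. ]
('top', 'tray_hinge', [368.2, 263.8]) [-4.5 -0.3]
('top', 'magnifier_hinge', [379.1, 215.8]) [-0.8 -0.5]
('top', 'magnifier_knob', [347.6, 247.2]) [-1.3 -0.2]
('top', 'lens_center', [326.8, 266.1]) [ 1.4 -0.6]
jar scene [(0.68, array([ 436., -274.]))]
jar top [(0.58, array([ 432., -288.]))]
beaker scene [(0.62, array([ 509., -137.])), (0.55, array([775.,  59.]))]
beaker top [(0.93, array([799.,  69.]))]
pen scene [(0.76, array([363., 412.]))]
pen top [(0.74, array([366., 412.]))]
```

View pics/fit_scene.png

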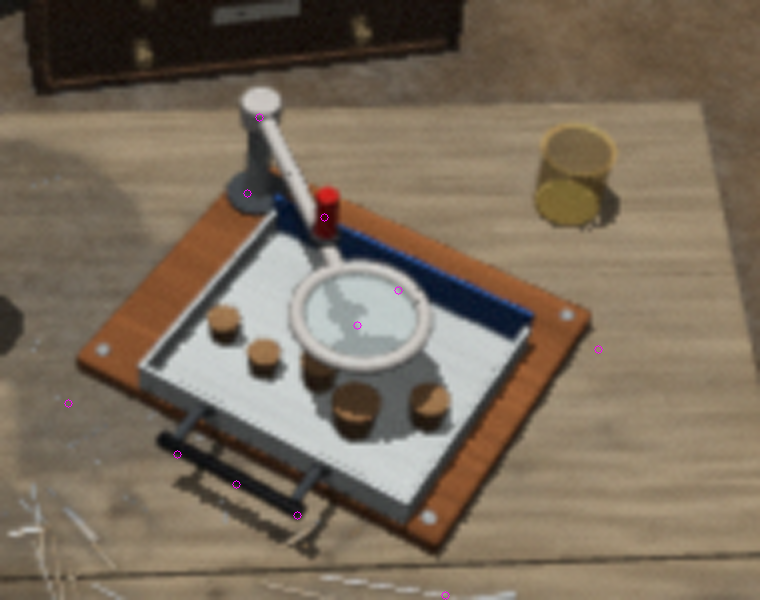

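View pics/fit_top.png

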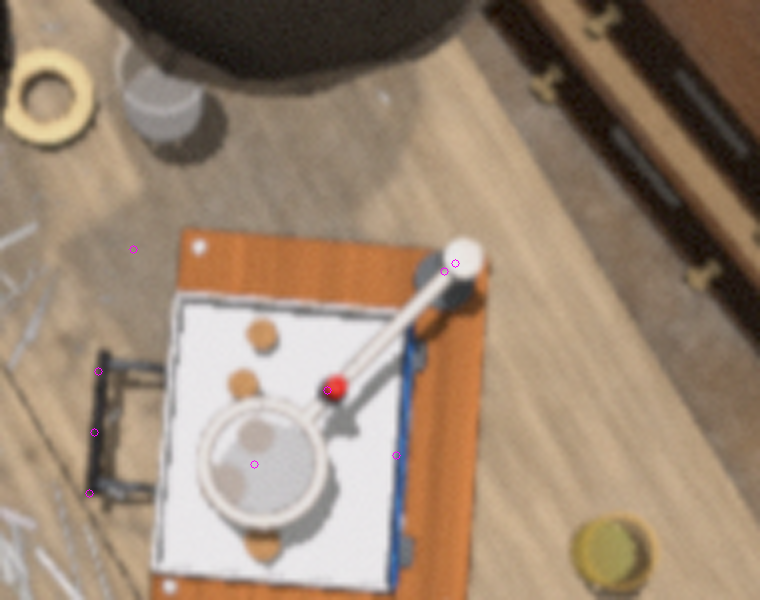

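```bash
cat >> h.py <<'E'
def handfit(cs,obs,fixed=None):
    # obs: (cam, localpoint or callable(q), uv)
    f=lambda p:np.concatenate([(proj(cs[c],fx2w(p,[L(p[3]) if callable(L) else L]))[0]-uv) for c,L,uv in obs])
    return least_squares(f,[515,-32,-.06,.12],loss="soft_l1",x_scale=[10,10,.1,.1]),f
E
python3 - <<'E'
from rig import robot
from h import *
cs={c:robot.get_image(c) for c in("scene","top")}
S=lambda u,v:("scene",(270+u/4-.5,160+v/4-.5)); T=lambda u,v:("top",(265+u/4-.5,150+v/4-.5))
kn=lambda z:(lambda q:(pts(q)["magnifier_knob"][0],pts(q)["magnifier_knob"][1],z))
lens=lambda q:pts(q)["lens_center"]
obs=[]
def add(cu,L): obs.append((cu[0],L,cu[1]))
add(S(162,438),(55,138,52));add(S(301,508),(-55,138,52));add(T(103,354),(55,138,52));add(T(96,505),(-55,138,52))
add(S(327,192),kn(151));add(T(337,387),kn(151))
add(S(252,193),(135,-115,18));add(T(445,282),(135,-115,18))
add(S(360,316),lens);add(T(263,463),lens)
s,f=handfit(cs,obs); print(s.x)
for o,e in zip(obs,f(s.x).reshape(-1,2)): print(o[0],e.round(1))
# alt corners
for (c,uv) in (S(80,360),S(437,552),S(590,318)): print("board corner",(ray(cs[c],uv,18)-fx2w(s.x,[(0,0,18)])[0])[:2])
for (c,uv) in (T(182,230),T(488,250)): print("board corner T",(ray(cs[c],uv,18)-fx2w(s.x,[(0,0,18)])[0])[:2])
for (c,uv) in (T(180,297),T(157,570),T(412,318),T(392,590)): print("tray T",(ray(cs[c],uv,44)-fx2w(s.x,[(0,0,18)])[0])[:2])
for n in ("magnifier_knob","tray_handle"): print(n,fx2w(s.x,[pts(s.x[3])[n]]))
E
```

```text
[ 5.16687848e+02 -3.64676800e+01 -6.40384092e-02  1.40779032e-01]
scene [-0.   0.4]
scene [1.6 1.6]
top [ 0.9 -0.4]
top [-0.3 -1.2]
scene [0.  0.6]
top [ 0.5 -0.6]
scene [0.7 0.8]
top [-0.1 -0.7]
scene [-0.   0.2]
top [ 0.5 -0.2]
board corner [160.94629625  79.14167252]
board corner [-123.72383645  105.3167966 ]
board corner [-139.87999343 -131.30879465]
board corner T [163.73848878  79.14310338]
board corner T [ 150.6637931  -157.04063137]
tray T [107.2653442  80.1091672]
tray T [-96.59971693  95.03179768]
tray T [ 93.09064063 -94.55429677]
tray T [-109.90471527  -78.39638516]
magnifier_knob [[546.65129455 -66.39315186 136.        ]]
tray_handle [[525.51910926 101.24945332  52.        ]]
```

>>> send_rows --steps '[[[0, 0, 0], 8.8], [[0, 0, 0], 8.8], [[-3, -1.8, 0], 0], [[-4.2, -2.5, 0], 0], [[-4.2, -2.5, 0], 0], [[-4.2, -2.5, 0], 0], [[-4.2, -2.5, 0], 0], [[-4.2, -2.5, 0], 0]]' --hand -1

```text
clock: 3.1
eef_pos: [315.3, -399.4, 231.6]
eef_rot: [-0.684, 0.729, -0.0, -0.0]
force: [0.4, -1.7, -0.2]
finger_gap: 0.998
```

```bash
cat >> h.py <<'E'
from scipy.spatial.transform import Rotation as Rn
def go(robot,target):
    s=robot.read_state();R=Rn.from_quat(s["eef_rot"]).as_matrix()
    print("t",round(s["clock"],2),"tcp",np.round(s["eef_pos"],1),"tx ang",np.arctan2(R[1,0],R[0,0]).round(3),"F",np.round(s["force"],1),"gap",round(s["finger_gap"],3))
    print("to",target,"tool cm",(R.T@(np.array(target)-s["eef_pos"])/10).round(2))
E
python3 - <<'E'
from rig import robot
from h import *
go(robot,[547,-66,231])
E
```

```text
t 3.1 tcp [ 315.3 -399.4  231.6] tx ang -1.635 F [ 0.4 -1.7 -0.2] gap 0.998
to [547, -66, 231] tool cm [-34.76 -20.98   0.05]
```

>>> send_rows --steps '[[[-5, -3, 0], 0], [[-5, -3, 0], 0], [[-5, -3, 0], 0], [[-5, -3, 0], 0], [[-5, -3, 0], 0], [[-5, -3, 0], 0], [[-2, -1.2, 0], 0], [[0, 0, 0], 0]]'

```text
clock: 4.1
eef_pos: [527.6, -91.1, 231.5]
eef_rot: [-0.686, 0.728, 0.0, 0.001]
force: [-1.5, -0.5, -0.5]
finger_gap: 0.997
```

```bash
python3 - <<'E'
from rig import robot
from h import *
go(robot,[547,-66,122])
for c in ("scene","top"):
    im=robot.get_image(c)["pixels"]
    x0,y0=(270,100) if c=="scene" else (265,150)
    cv2.imwrite(f"pics/a_{c}.png",cv2.resize(im[y0:y0+190,x0:x0+190],None,fx=3,fy=3,interpolation=cv2.INTER_CUBIC))
E
```

```text
t 4.1 tcp [527.6 -91.1 231.5] tx ang -1.631 F [-1.5 -0.5 -0.5] gap 0.997
to [547, -66, 122] tool cm [-2.61 -1.78 10.96]
```

View pics/a_scene.png

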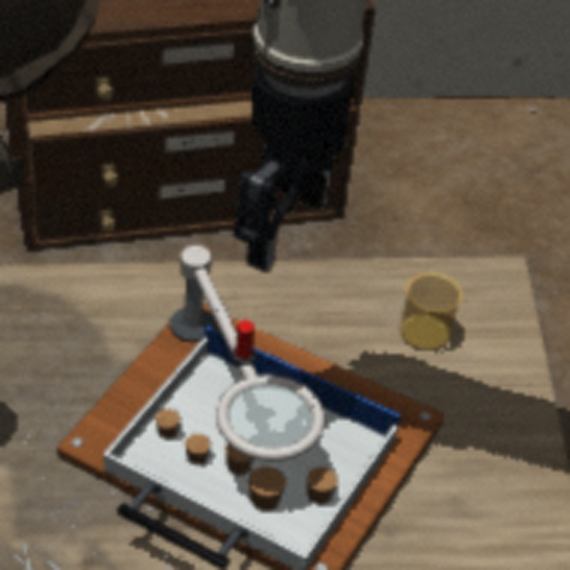

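View pics/a_top.png

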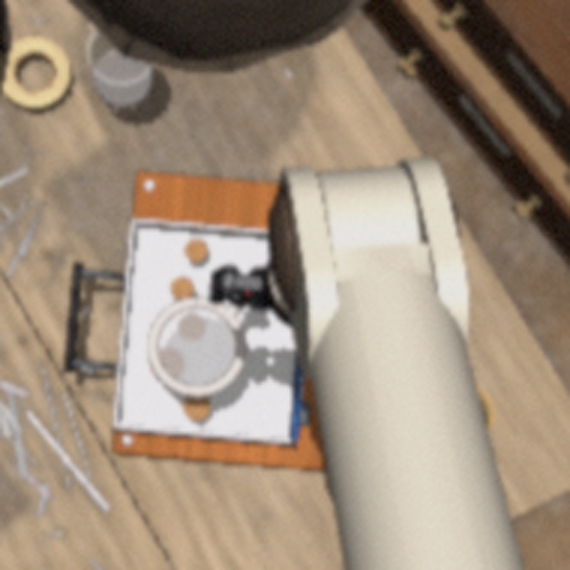

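>>> send_rows --steps '[[[-1.3, -0.9, 0], 0], [[-1.3, -0.9, 0], 0], [[0, 0, 0], 0], [[0, 0, 0], 0], [[0, 0, 2], 0], [[0, 0, 2], 0], [[0, 0, 1], 0], [[0, 0, 0], 0]]'

```text
clock: 5.2
eef_pos: [545.7, -69.1, 180.8]
eef_rot: [-0.684, 0.73, 0.001, -0.0]
force: [0.3, 0.6, -0.0]
finger_gap: 1.002
```

```bash
python3 - <<'E'
from rig import robot
from h import *
go(robot,[547,-66,122])
for c in ("scene","top"):
    im=robot.get_image(c)["pixels"]
    x0,y0=(270,100) if c=="scene" else (265,150)
    cv2.imwrite(f"pics/b_{c}.png",cv2.resize(im[y0:y0+190,x0:x0+190],None,fx=3,fy=3,interpolation=cv2.INTER_CUBIC))
go(robot,[547,-66,122])
E
```

```text
t 5.2 tcp [545.7 -69.1 180.8] tx ang -1.636 F [ 0.3  0.6 -0. ] gap 1.002
to [547, -66, 122] tool cm [-0.32 -0.12  5.88]
t 5.3 tcp [546.7 -68.9 181.9] tx ang -1.635 F [ 0.4 -0.  -0.1] gap 0.995
to [547, -66, 122] tool cm [-0.29 -0.01  5.99]
```

View pics/b_scene.png

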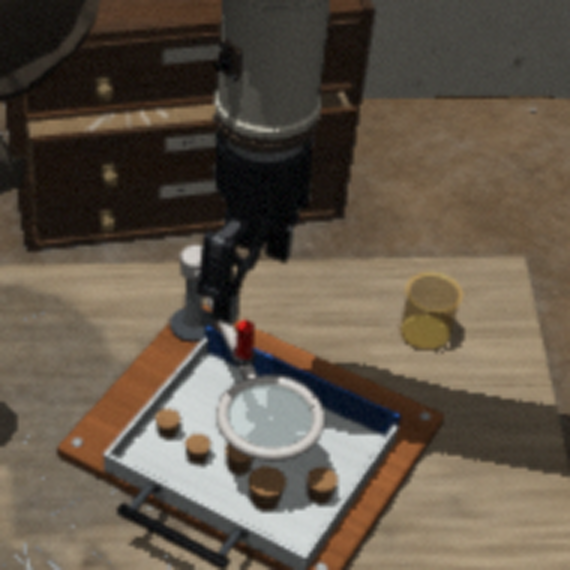

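View pics/b_top.png

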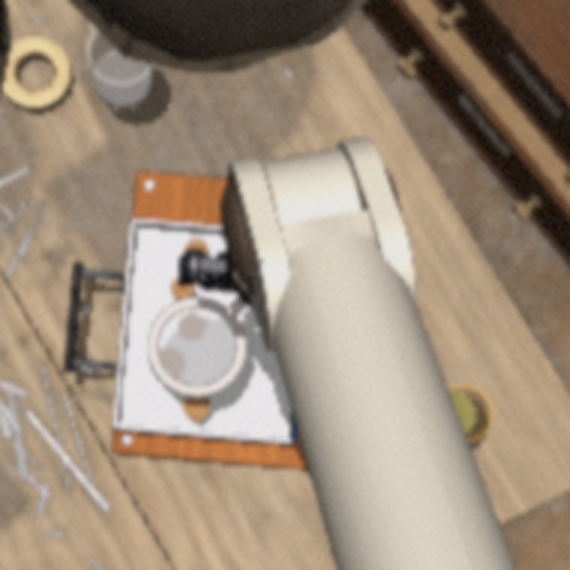

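```bash
python3 - <<'E'
from rig import robot
from h import *
c=robot.get_image("scene"); s=robot.read_state()
p=s["eef_pos"]
for d in ([0,0,0],[0,42,13],[0,-42,13],[0,42,73]): print((proj(c,p+np.array(d))[0]-[270,100]+.5)*3)
print((proj(c,[547,-66,151])[0]-[270,100]+.5)*3)
E
```

```text
[248.65479856 298.61768297]
[227.80461376 318.25146953]
[270.54113604 258.40344242]
[231.65036574 265.49864632]
[244.78033103 325.97857192]
```

>>> send_rows --steps '[[[-0.3, 0, 0], 0], [[0, 0, 1.5], 0], [[0, 0, 1.5], 0], [[0, 0, 1.5], 0], [[0, 0, 1.4], 0], [[0, 0, 0], 0], [[0, 0, 0], 0], [[0, 0, 0], 0]]'

```text
clock: 6.35
eef_pos: [547.0, -65.8, 122.9]
eef_rot: [-0.684, 0.729, -0.001, 0.0]
force: [0.2, 0.7, 0.2]
finger_gap: 0.997
```

>>> send_rows --steps '[[[0, 0, 0], 0], [[0, 0, 0], 0], [[0, 0, 0], 0], [[0, 0, 0], 0], [[0, 0, 0], 0], [[0, 0, 0], 0], [[0, 0, 0], 0], [[0, 0, 0], 0]]' --hand 1

```text
clock: 7.35
eef_pos: [546.7, -66.0, 122.6]
eef_rot: [-0.684, 0.73, -0.0, 0.0]
force: [0.8, -0.6, 2.5]
finger_gap: 0.168
```

```bash
python3 - <<'E'
from rig import robot
from h import *
go(robot,[547,-66,122])
P=np.array([644,-160])  # post
s=robot.read_state(); k=s["eef_pos"][:2]; d=k-P; r=np.hypot(*d); a0=np.arctan2(d[1],d[0])
print("r",r,"ang",a0)
c=robot.get_image("scene")["pixels"]
cv2.imwrite("pics/c.png",cv2.resize(c[100:290,270:460],None,fx=3,fy=3,interpolation=cv2.INTER_CUBIC))
E
```

```text
t 7.35 tcp [546.7 -66.  122.6] tx ang -1.635 F [ 0.8 -0.6  2.5] gap 0.168
to [547, -66, 122] tool cm [-0.   -0.03  0.06]
r 135.25834162903223 ang 2.3732604355044282
```

```bash
python3 - <<'E'
from rig import robot
from h import *
P=np.array([644,-160]);s=robot.read_state();R=Rn.from_quat(s["eef_rot"]).as_matrix()
a=np.linspace(2.3733,3.493,15);X=np.c_[P+135.2*np.c_[np.cos(a),np.sin(a)],0*a]
print(((X[1:]-X[:-1])@R/10).round(2)); print(X[-1])
E
```

```text
[[ 0.85  0.67 -0.  ]
 [ 0.9   0.6  -0.  ]
 [ 0.95  0.52 -0.  ]
 [ 0.99  0.44 -0.  ]
 [ 1.02  0.36 -0.  ]
 [ 1.04  0.28  0.  ]
 [ 1.06  0.2   0.  ]
 [ 1.08  0.11  0.  ]
 [ 1.08  0.03  0.  ]
 [ 1.08 -0.06  0.  ]
 [ 1.07 -0.15  0.  ]
 [ 1.06 -0.23  0.  ]
 [ 1.03 -0.32  0.  ]
 [ 1.01 -0.4   0.  ]]
[ 517.06217925 -206.53847508    0.        ]
```

View pics/c.png

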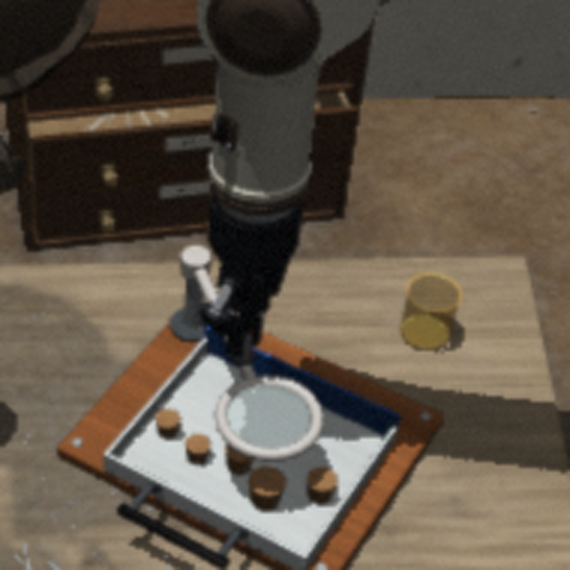

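Gripper holds the knob (about (243,345) in the crop); the tray and stoppers are unchanged. Swing.

>>> send_rows --steps '[[[0.42, 0.34, 0], 0], [[0.43, 0.33, 0], 0], [[0.9, 0.6, 0], 0], [[0.95, 0.52, 0], 0], [[0.99, 0.44, 0], 0], [[1.02, 0.36, 0], 0], [[1.04, 0.28, 0], 0], [[1.06, 0.2, 0], 0]]'

```text
clock: 8.4
eef_pos: [507.4, -130.6, 122.4]
eef_rot: [-0.685, 0.729, 0.003, -0.002]
force: [-9.5, 8.8, 15.9]
finger_gap: 0.17
```

>>> send_rows --steps '[[[1.08, 0.11, 0], 0], [[1.08, 0.03, 0], 0], [[1.08, -0.06, 0], 0], [[1.07, -0.15, 0], 0], [[1.06, -0.23, 0], 0], [[1.03, -0.32, 0], 0], [[1.01, -0.4, 0], 0], [[0, 0, 0], 0]]'

```text
clock: 9.4
eef_pos: [515.4, -208.7, 122.3]
eef_rot: [-0.683, 0.73, 0.0, -0.001]
force: [-0.3, -1.4, 5.5]
finger_gap: 0.166
```

```bash
python3 - <<'E'
from rig import robot
from h import *
c=robot.get_image("scene")["pixels"]
cv2.imwrite("pics/d.png",cv2.resize(c[100:290,270:460],None,fx=3,fy=3,interpolation=cv2.INTER_CUBIC))
go(robot,[517,-206.5,122])
p=robot.read_state()["eef_pos"]; print("q",np.arctan2(p[1]+160,p[0]-644)%(2*np.pi)-2.3+.064)
E
```

```text
t 9.45 tcp [ 515.3 -208.6  122.3] tx ang -1.638 F [ 0.3 -1.7  4.8] gap 0.165
to [517, -206.5, 122] tool cm [-0.22 -0.16  0.02]
q 1.2668061010392173
```

View pics/d.png

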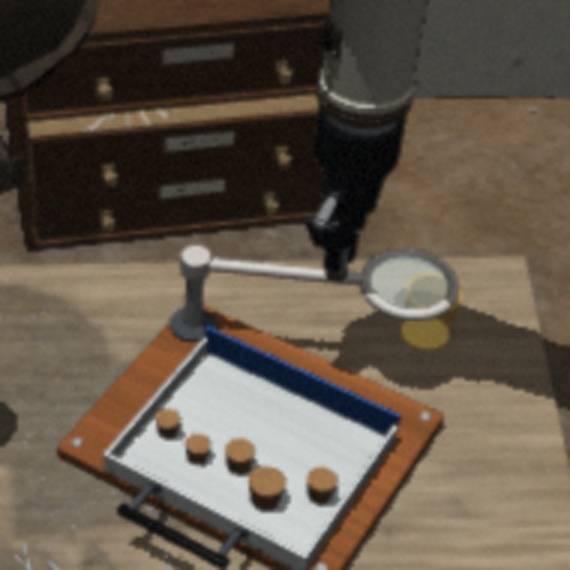

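>>> send_rows --steps '[[[0, 0, 0], 0], [[0, 0, 0], 0], [[0, 0, 0], 0], [[0, 0, 0], 0], [[0, 0, -1.5], 0], [[0, 0, -2.5], 0], [[0, 0, -3], 0], [[0, 0, -3], 0]]' --hand -1

```text
clock: 10.45
eef_pos: [517.1, -206.2, 224.3]
eef_rot: [-0.684, 0.729, -0.0, 0.0]
force: [0.0, -0.1, 0.5]
finger_gap: 1.002
```

```bash
python3 - <<'E'
from rig import robot
from h import *
cs={k:robot.get_image(k) for k in ("scene","top")}
for k in cs:
    im=cs[k]["pixels"]
    x0,y0=(270,100) if k=="scene" else (265,150)
    im=cv2.resize(im[y0:y0+190,x0:x0+190],None,fx=3,fy=3,interpolation=cv2.INTER_CUBIC)
    for u in proj(cs[k],fx2w([516.7,-36.5,-.064],[(0,138,52),(55,138,52),(-55,138,52),(0,-86,24),(101,86,24),(-101,86,24)])): cv2.circle(im,tuple(int(v) for v in (u-[x0,y0]+.5)*3),3,(255,0,255),1)
    cv2.imwrite(f"pics/e_{k}.png",im)
go(robot,[525.5,101.2,150])
E
```

```text
t 10.55 tcp [ 519.5 -206.9  226.9] tx ang -1.635 F [-0.5  0.5 -0.3] gap 1.001
to [525.5, 101.2, 150] tool cm [-30.8    1.42   7.6 ]
```

View pics/e_scene.png

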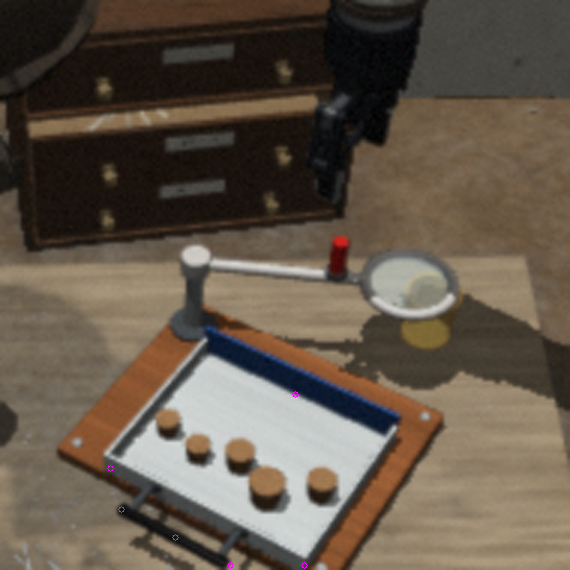

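View pics/e_top.png

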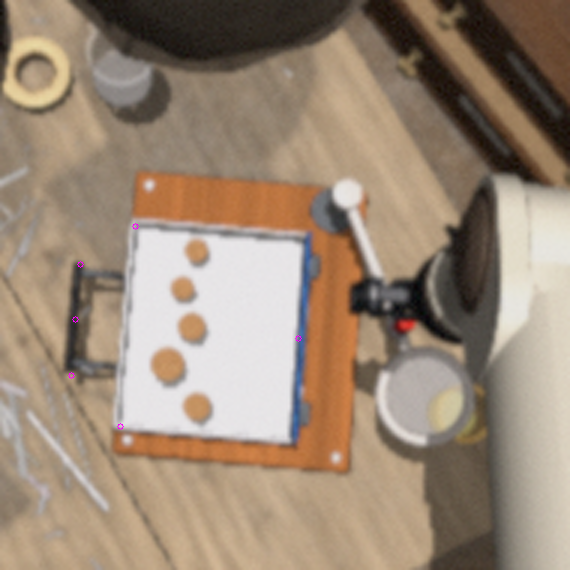

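>>> send_rows --steps '[[[-2, 0.2, 0], 0], [[-5, 0.2, 0], 0], [[-5.5, 0.2, 0], 0], [[-5.5, 0.2, 0], 0], [[-5.5, 0.2, 0], 0], [[-5, 0.2, 0], 0], [[-2.3, 0.2, 0], 0], [[0, 0, 0], 0]]' --hand 0.1

```text
clock: 11.55
eef_pos: [520.8, 105.5, 221.6]
eef_rot: [-0.686, 0.727, 0.001, -0.0]
force: [0.1, -0.4, 0.2]
finger_gap: 0.45
```

>>> send_rows --steps '[[[0, 0, 0], 0], [[0, 0, 2], 0], [[0, 0, 3], 0], [[0, 0, 3], 0], [[0, 0, 2], 0], [[0, 0, 1.5], 0], [[0, 0, 0], 0], [[0, 0, 0], 0]]'

```text
clock: 12.55
eef_pos: [523.4, 102.0, 108.1]
eef_rot: [-0.684, 0.729, -0.0, 0.001]
force: [1.1, 0.3, 0.7]
finger_gap: 0.451
```

```bash
python3 - <<'E'
from rig import robot
from h import *
go(robot,[525.5,101.2,33])
cs={k:robot.get_image(k) for k in ("scene","top")}
for k in cs:
    im=cs[k]["pixels"]
    x0,y0=(270,110) if k=="scene" else (265,150)
    im=cv2.resize(im[y0:y0+190,x0:x0+190],None,fx=3,fy=3,interpolation=cv2.INTER_CUBIC)
    cv2.imwrite(f"pics/f_{k}.png",im)
go(robot,[525.5,101.2,33])
E
```

```text
t 12.55 tcp [523.4 102.  108.1] tx ang -1.635 F [1.1 0.3 0.7] gap 0.451
to [525.5, 101.2, 33] tool cm [ 0.07 -0.21  7.51]
t 12.65 tcp [523.5 102.1 108.3] tx ang -1.635 F [-0.6  0.4 -0.4] gap 0.448
to [525.5, 101.2, 33] tool cm [ 0.08 -0.19  7.53]
```

View pics/f_scene.png

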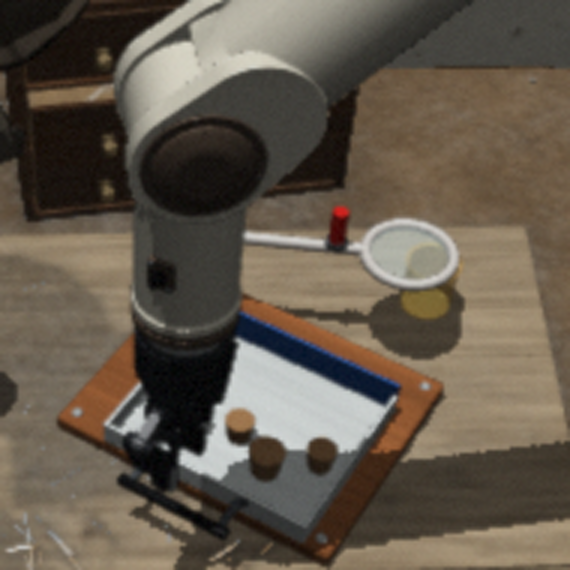

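View pics/f_top.png

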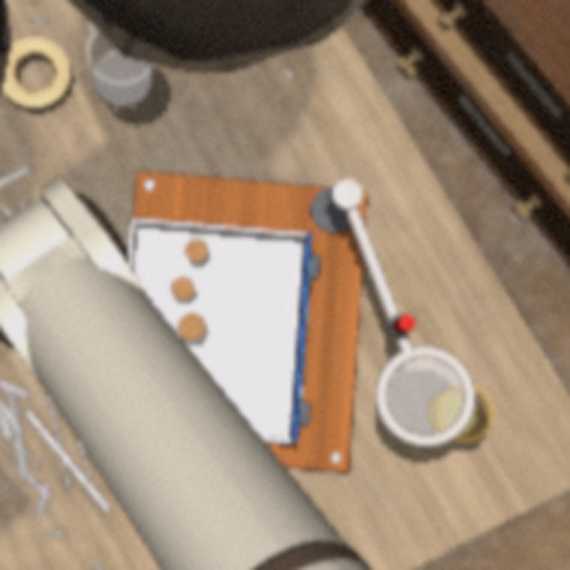

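>>> send_rows --steps '[[[0, 0, 1], 0], [[0, 0, 1], 0], [[0, 0, 1], 0], [[0, 0, 1], 0], [[0, 0, 1], 0], [[0, 0, 0.5], 0], [[0, 0, 0], 0], [[0, 0, 0], 0]]'

```text
clock: 13.65
eef_pos: [523.0, 102.0, 52.6]
eef_rot: [-0.684, 0.729, -0.0, 0.0]
force: [0.3, -0.6, -0.6]
finger_gap: 0.451
```

>>> send_rows --steps '[[[0, 0, 0.6], 0], [[0, 0, 0.6], 0], [[0, 0, 0.5], 0], [[0, 0, 0.3], 0], [[0, 0, 0], 0], [[0, 0, 0], 0], [[0, 0, 0], 0], [[0, 0, 0], 0]]'

```text
clock: 14.65
eef_pos: [522.8, 101.8, 32.5]
eef_rot: [-0.684, 0.729, -0.0, 0.0]
force: [-0.1, -0.6, 0.7]
finger_gap: 0.451
```

>>> send_rows --steps '[[[0, 0, 0], 0], [[0, 0, 0], 0], [[0, 0, 0], 0], [[0, 0, 0], 0], [[0, 0, 0], 0], [[0, 0, 0], 0], [[0, 0, 0], 0], [[0, 0, 0], 0]]' --hand 1

```text
clock: 15.65
eef_pos: [522.8, 102.3, 32.5]
eef_rot: [-0.684, 0.729, 0.0, 0.0]
force: [-1.4, 3.2, 3.2]
finger_gap: 0.101
```

```bash
python3 - <<'E'
from rig import robot
from h import *
k="scene";im=robot.get_image(k)["pixels"][110:300,270:460]
cv2.imwrite("pics/g.png",cv2.resize(im,None,fx=3,fy=3,interpolation=cv2.INTER_CUBIC))
go(robot,[525.5,101.2,33])
s=robot.read_state();R=Rn.from_quat(s["eef_rot"]).as_matrix()
t=np.linspace(0,0.64,33);F=np.c_[0*t,-90+228*np.cos(t)-30*np.sin(t),22+228*np.sin(t)+30*np.cos(t)]
W=fx2w([516.7,-36.5,-.064],F); D=(W[1:]-W[:-1])@R/10
print(np.c_[t[1:],D].round(3)); print(W[-1]-[0,0,19]+[-2.5,.6,0])
E
```

```text
t 15.7 tcp [522.8 102.3  32.5] tx ang -1.635 F [-1.   3.2  3.2] gap 0.106
to [525.5, 101.2, 33] tool cm [ 0.09 -0.28 -0.05]
[[ 0.02   0.064 -0.    -0.455]
 [ 0.04   0.073 -0.    -0.454]
 [ 0.06   0.082 -0.    -0.452]
 [ 0.08   0.092 -0.    -0.451]
 [ 0.1    0.101 -0.    -0.449]
 [ 0.12   0.109 -0.    -0.447]
 [ 0.14   0.118 -0.    -0.444]
 [ 0.16   0.127 -0.    -0.442]
 [ 0.18   0.136 -0.    -0.439]
 [ 0.2    0.145 -0.    -0.437]
 [ 0.22   0.154 -0.    -0.434]
 [ 0.24   0.162 -0.    -0.43 ]
 [ 0.26   0.171 -0.    -0.427]
 [ 0.28   0.179 -0.    -0.424]
 [ 0.3    0.188 -0.    -0.42 ]
 [ 0.32   0.196 -0.    -0.416]
 [ 0.34   0.204 -0.    -0.412]
 [ 0.36   0.213 -0.    -0.408]
 [ 0.38   0.221 -0.    -0.404]
 [ 0.4    0.229 -0.    -0.399]
 [ 0.42   0.237 -0.    -0.394]
 [ 0.44   0.244 -0.    -0.39 ]
 [ 0.46   0.252 -0.    -0.385]
 [ 0.48   0.26  -0.    -0.38 ]
 [ 0.5    0.267 -0.    -0.374]
 [ 0.52   0.275 -0.    -0.369]
 [ 0.54   0.282 -0.    -0.363]
 [ 0.56   0.289 -0.    -0.358]
 [ 0.58   0.296 -0.    -0.352]
 [ 0.6    0.303 -0.    -0.346]
 [ 0.62   0.31  -0.    -0.34 ]
 [ 0.64   0.317 -0.    -0.333]]
[518.99429158  38.90849984 163.22343337]
```

View pics/g.png

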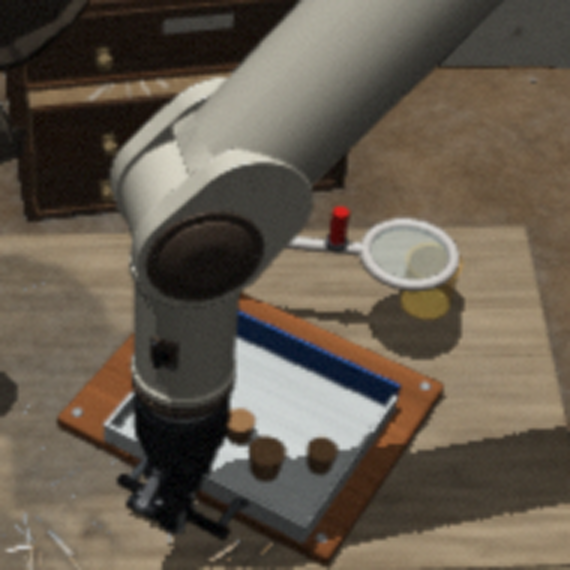

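>>> send_rows --steps '[[[0.06, 0, -0.46], 0], [[0.07, 0, -0.45], 0], [[0.08, 0, -0.45], 0], [[0.09, 0, -0.45], 0], [[0.1, 0, -0.45], 0], [[0.11, 0, -0.45], 0], [[0.12, 0, -0.44], 0], [[0.13, 0, -0.44], 0]]'

```text
clock: 16.7
eef_pos: [522.2, 94.8, 68.6]
eef_rot: [-0.684, 0.729, 0.0, 0.0]
force: [1.1, 5.2, -1.0]
finger_gap: 0.103
```

>>> send_rows --steps '[[[0.14, 0, -0.44], 0], [[0.14, 0, -0.44], 0], [[0.15, 0, -0.43], 0], [[0.16, 0, -0.43], 0], [[0.17, 0, -0.43], 0], [[0.18, 0, -0.42], 0], [[0.19, 0, -0.42], 0], [[0.2, 0, -0.42], 0]]'

```text
clock: 17.7
eef_pos: [521.1, 81.8, 102.9]
eef_rot: [-0.684, 0.729, 0.0, 0.0]
force: [0.2, 7.2, 0.7]
finger_gap: 0.104
```

```bash
cat >> h.py <<'E'
def snap(robot,tag):
    for k,(x0,y0) in (("scene",(270,110)),("top",(265,150))):
        im=robot.get_image(k)["pixels"][y0:y0+190,x0:x0+190]
        cv2.imwrite(f"pics/{tag}_{k}.png",cv2.resize(im,None,fx=3,fy=3,interpolation=cv2.INTER_CUBIC))
E
python3 - <<'E'
from rig import robot
from h import *
go(robot,[0,0,0]);snap(robot,"h")
E
```

```text
t 17.7 tcp [521.1  81.8 102.9] tx ang -1.635 F [0.2 7.2 0.7] gap 0.104
to [0, 0, 0] tool cm [11.52 51.48 10.28]
```

View pics/h_scene.png

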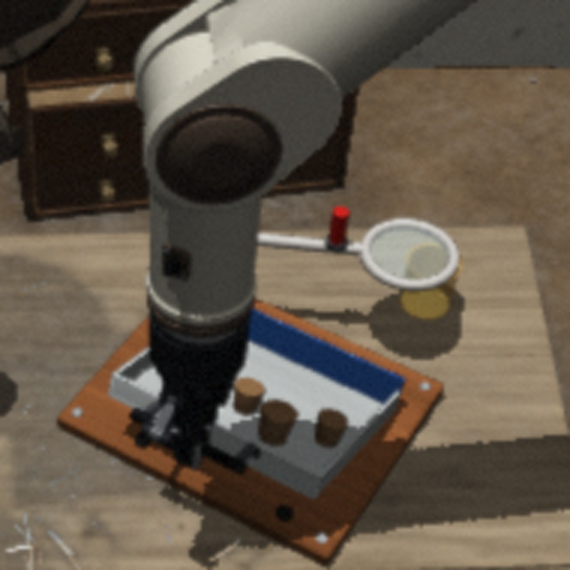

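View pics/h_top.png

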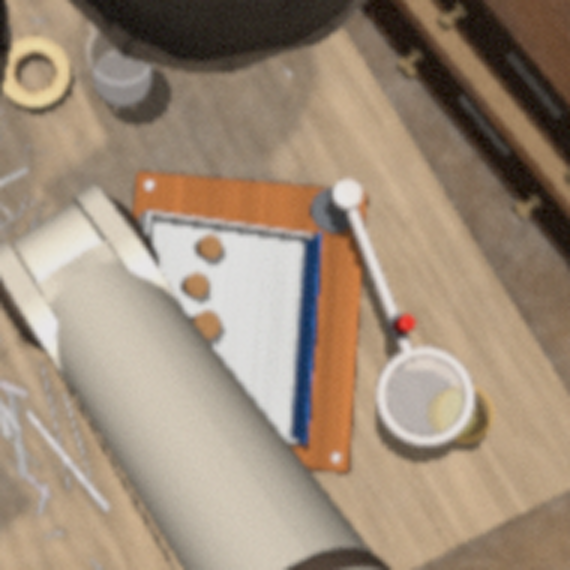

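>>> send_rows --steps '[[[0.1, 0, -0.25], 0], [[0.1, 0, -0.25], 0], [[0.1, 0, -0.25], 0], [[0.11, 0, -0.25], 0], [[0.11, 0, -0.24], 0], [[0.11, 0, -0.24], 0], [[0.12, 0, -0.24], 0], [[0.12, 0, -0.24], 0]]'

```text
clock: 18.8
eef_pos: [520.4, 71.9, 122.0]
eef_rot: [-0.684, 0.73, 0.0, -0.0]
force: [0.3, 3.5, -2.0]
finger_gap: 0.1
```

>>> send_rows --steps '[[[0.14, 0, -0.24], 0], [[0.14, 0, -0.24], 0], [[0.15, 0, -0.24], 0], [[0.15, 0, -0.24], 0], [[0.15, 0, -0.24], 0], [[0.15, 0, -0.23], 0], [[0.16, 0, -0.23], 0], [[0.16, 0, -0.23], 0]]'

```text
clock: 19.8
eef_pos: [519.5, 59.8, 140.8]
eef_rot: [-0.684, 0.73, 0.0, -0.001]
force: [-2.4, 1.9, -4.1]
finger_gap: 0.102
```

```bash
python3 - <<'E'
from rig import robot
from h import *
go(robot,[0,0,0]);snap(robot,"i")
E
```

```text
t 19.8 tcp [519.5  59.8 140.8] tx ang -1.635 F [-2.4  1.9 -4.1] gap 0.102
to [0, 0, 0] tool cm [ 9.32 51.44 14.14]
```

View pics/i_scene.png

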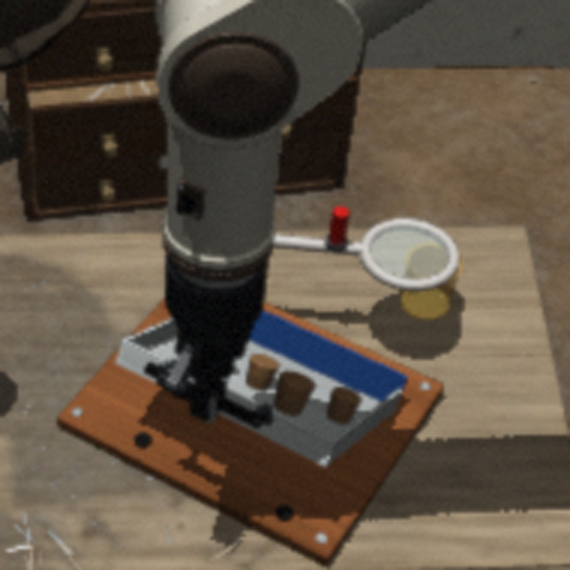

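View pics/i_top.png

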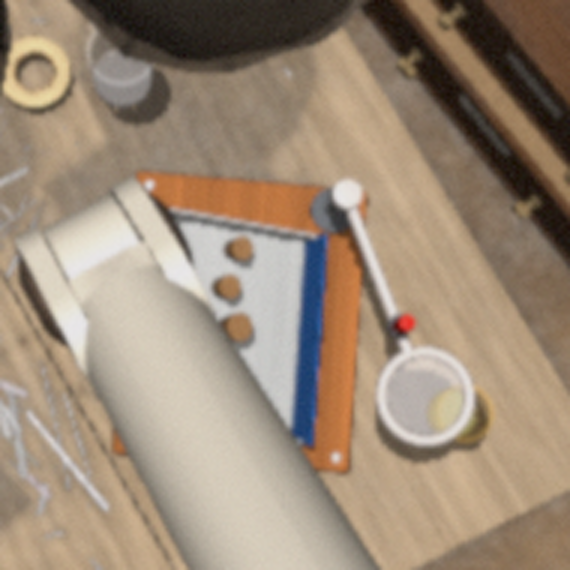

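>>> send_rows --steps '[[[0.14, 0, -0.18], 0], [[0.14, 0, -0.18], 0], [[0.14, 0, -0.18], 0], [[0.14, 0, -0.18], 0], [[0.14, 0, -0.18], 0], [[0.14, 0, -0.17], 0], [[0.15, 0, -0.17], 0], [[0.15, 0, -0.17], 0]]'

```text
clock: 20.9
eef_pos: [518.7, 48.9, 155.2]
eef_rot: [-0.684, 0.729, 0.0, -0.0]
force: [-4.1, 2.1, -2.4]
finger_gap: 0.104
```

```bash
python3 - <<'E'
from rig import robot
from h import *
go(robot,[0,0,0]);snap(robot,"j")
E
```

```text
t 20.9 tcp [518.7  48.9 155.2] tx ang -1.635 F [-4.1  2.1 -2.4] gap 0.104
to [0, 0, 0] tool cm [ 8.19 51.44 15.57]
```

View pics/j_scene.png

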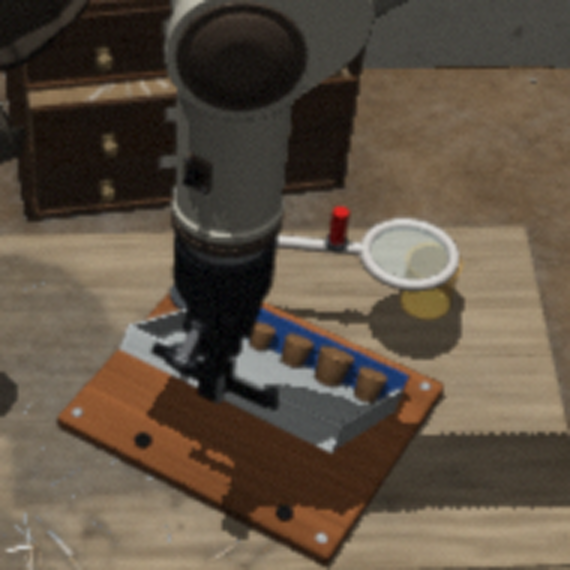

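View pics/j_top.png

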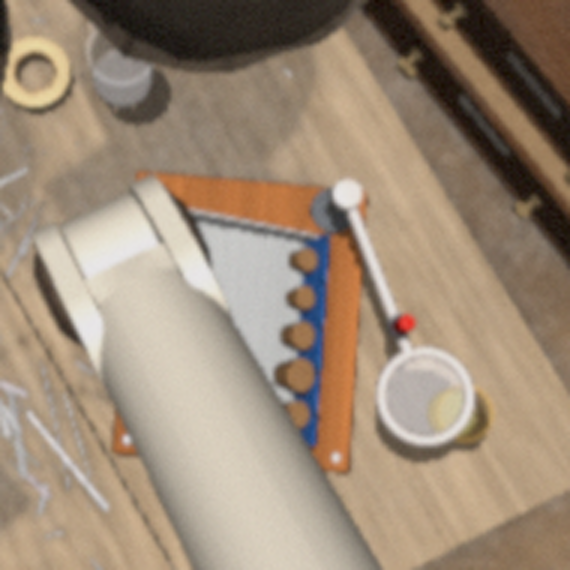

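>>> send_rows --steps '[[[0.1, 0, -0.11], 0], [[0.1, 0, -0.11], 0], [[0, 0, 0], 0], [[0, 0, 0], 0], [[0, 0, 0], 0], [[0, 0, 0], 0], [[0, 0, 0], 0], [[0, 0, 0], 0]]'

```text
clock: 22.0
eef_pos: [518.6, 47.0, 157.3]
eef_rot: [-0.684, 0.729, 0.0, -0.0]
force: [-5.3, 2.1, -2.5]
finger_gap: 0.107
```

```bash
python3 - <<'E'
from rig import robot
from h import *
go(robot,[522.8,102,32.5]);snap(robot,"k")
s=robot.read_state();R=Rn.from_quat(s["eef_rot"]).as_matrix()
z=s["eef_pos"][2]+19
from scipy.optimize import brentq
g=lambda t:22+228*np.sin(t)+30*np.cos(t)
t0=brentq(lambda t:g(t)+(-.5)-z,0,.9);print("tilt",t0)
t=np.linspace(t0,0,33);F=np.c_[0*t,-90+228*np.cos(t)-30*np.sin(t),g(t)]
W=fx2w([516.7,-36.5,-.064],F);print(((W[1:]-W[:-1])@R/10).round(2)[:,[0,2]].tolist(),((W[-1]-W[0])@R/10).round(2))
E
```

```text
t 22.0 tcp [518.6  47.  157.3] tx ang -1.635 F [-5.3  2.1 -2.5] gap 0.107
to [522.8, 102, 32.5] tool cm [-5.52 -0.08 12.48]
tilt 0.607763694489069
[[-0.29, 0.33], [-0.28, 0.33], [-0.28, 0.34], [-0.27, 0.34], [-0.27, 0.35], [-0.26, 0.35], [-0.25, 0.36], [-0.25, 0.36], [-0.24, 0.37], [-0.23, 0.37], [-0.22, 0.37], [-0.22, 0.38], [-0.21, 0.38], [-0.2, 0.39], [-0.2, 0.39], [-0.19, 0.39], [-0.18, 0.4], [-0.17, 0.4], [-0.17, 0.4], [-0.16, 0.41], [-0.15, 0.41], [-0.14, 0.41], [-0.13, 0.42], [-0.13, 0.42], [-0.12, 0.42], [-0.11, 0.42], [-0.1, 0.42], [-0.09, 0.43], [-0.09, 0.43], [-0.08, 0.43], [-0.07, 0.43], [-0.06, 0.43]] [-5.800e+00 -1.000e-02  1.248e+01]
```

View pics/k_top.png

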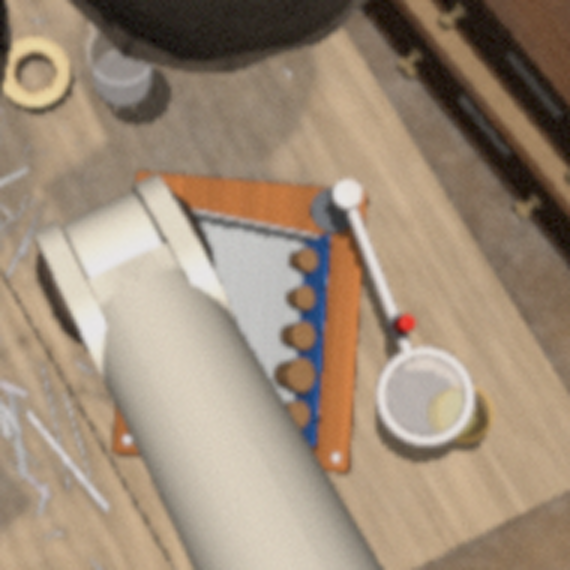

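>>> send_rows --steps '[[[-0.27, 0, 0.33], 0], [[-0.27, 0, 0.33], 0], [[-0.27, 0, 0.34], 0], [[-0.26, 0, 0.34], 0], [[-0.26, 0, 0.35], 0], [[-0.25, 0, 0.35], 0], [[-0.24, 0, 0.36], 0], [[-0.24, 0, 0.36], 0]]'

```text
clock: 23.1
eef_pos: [520.2, 67.4, 130.0]
eef_rot: [-0.684, 0.729, -0.0, -0.0]
force: [-6.1, 1.0, 1.1]
finger_gap: 0.102
```

>>> send_rows --steps '[[[-0.23, 0, 0.37], 0], [[-0.22, 0, 0.37], 0], [[-0.21, 0, 0.37], 0], [[-0.21, 0, 0.38], 0], [[-0.2, 0, 0.38], 0], [[-0.19, 0, 0.39], 0], [[-0.19, 0, 0.39], 0], [[-0.18, 0, 0.39], 0]]'

```text
clock: 24.1
eef_pos: [521.5, 83.6, 99.7]
eef_rot: [-0.684, 0.729, -0.0, -0.0]
force: [-5.2, 1.1, 1.4]
finger_gap: 0.105
```

>>> send_rows --steps '[[[-0.17, 0, 0.4], 0], [[-0.16, 0, 0.4], 0], [[-0.16, 0, 0.4], 0], [[-0.15, 0, 0.41], 0], [[-0.14, 0, 0.41], 0], [[-0.13, 0, 0.41], 0], [[-0.12, 0, 0.42], 0], [[-0.12, 0, 0.42], 0]]'

```text
clock: 25.1
eef_pos: [522.4, 95.3, 66.8]
eef_rot: [-0.684, 0.729, -0.0, -0.0]
force: [-4.4, 2.1, -1.1]
finger_gap: 0.102
```

```bash
python3 - <<'E'
from rig import robot
from h import *
go(robot,[522.8,102,32.5])
E
```

```text
t 25.1 tcp [522.4  95.3  66.8] tx ang -1.635 F [-4.4  2.1 -1.1] gap 0.102
to [522.8, 102, 32.5] tool cm [-0.67 -0.    3.43]
```

>>> send_rows --steps '[[[-0.11, 0, 0.42], 0], [[-0.1, 0, 0.42], 0], [[-0.1, 0, 0.42], 0], [[-0.09, 0, 0.43], 0], [[-0.08, 0, 0.43], 0], [[-0.07, 0, 0.43], 0], [[-0.06, 0, 0.43], 0], [[-0.05, 0, 0.3], 0]]'

```text
clock: 26.1
eef_pos: [522.9, 102.1, 33.8]
eef_rot: [-0.684, 0.729, -0.0, 0.0]
force: [-4.5, 1.9, -0.3]
finger_gap: 0.104
```

>>> send_rows --steps '[[[0, 0, 0.1], 0], [[0, 0, 0.05], 0], [[0, 0, 0], 0], [[0, 0, 0], 0], [[0, 0, 0], 0], [[0, 0, 0], 0], [[0, 0, 0], 0], [[0, 0, 0], 0]]'

```text
clock: 27.1
eef_pos: [522.9, 102.2, 32.8]
eef_rot: [-0.684, 0.729, -0.0, 0.0]
force: [-4.5, 2.4, 1.7]
finger_gap: 0.099
```

```bash
python3 - <<'E'
from rig import robot
from h import *
go(robot,[522.8,102,32.5]);snap(robot,"l")
E
```

```text
t 27.1 tcp [522.9 102.2  32.8] tx ang -1.635 F [-4.5  2.4  1.7] gap 0.099
to [522.8, 102, 32.5] tool cm [0.03 0.01 0.03]
```

View pics/l_scene.png

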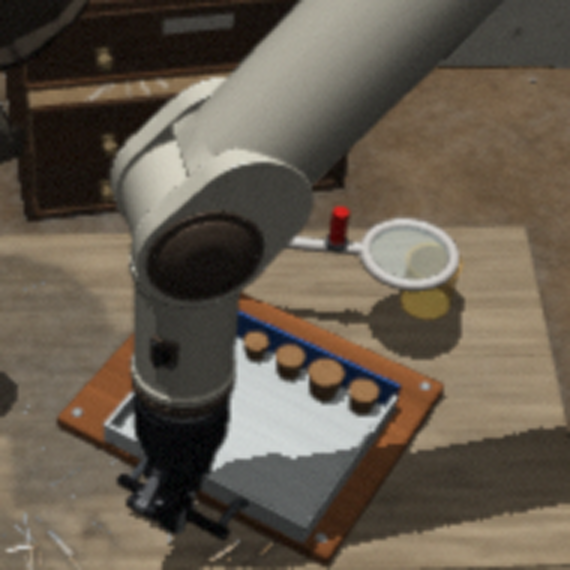

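View pics/l_top.png

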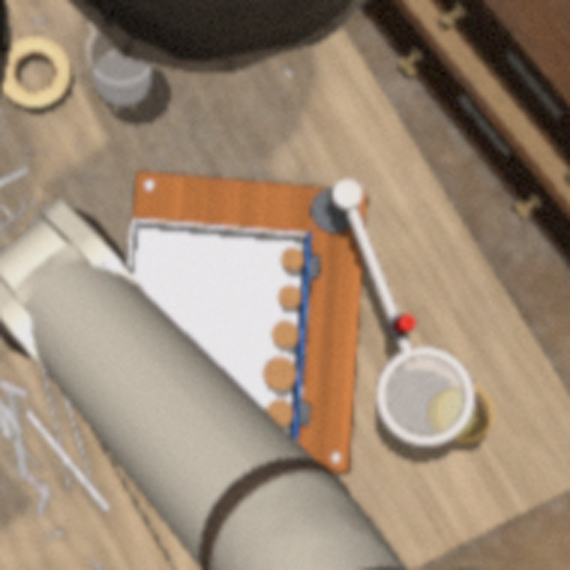

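>>> send_rows --steps '[[[0, 0, 0], 0], [[0, 0, 0], 0], [[0, 0, 0], 0], [[0, 0, 0], 0], [[0, 0, 0], 0], [[0, 0, 0], 0], [[0, 0, 0], 0], [[0, 0, 0], 0]]' --hand 0.1

```text
clock: 28.2
eef_pos: [522.7, 101.8, 32.3]
eef_rot: [-0.684, 0.729, -0.0, 0.0]
force: [0.4, 0.3, -0.4]
finger_gap: 0.451
```

>>> send_rows --steps '[[[0, 0, -0.5], 0], [[0, 0, -0.7], 0], [[0, 0, -1], 0], [[0, 0, -1], 0], [[0, 0, -1.5], 0], [[0, 0, -2], 0], [[0, 0, -2], 0], [[0, 0, -2], 0]]'

```text
clock: 29.2
eef_pos: [522.9, 101.9, 141.1]
eef_rot: [-0.684, 0.729, -0.0, 0.0]
force: [0.9, 0.4, -0.1]
finger_gap: 0.447
```

>>> send_rows --steps '[[[0, 0, -2], 0], [[0, 0, -2], 0], [[0, 4, 0], 0], [[0, 4, 0], 0], [[0, 3, 0], 0], [[0, 0, 0], 0], [[0, 0, 0], 0], [[0, 0, 0], 0]]'

```text
clock: 30.2
eef_pos: [414.1, 109.0, 179.7]
eef_rot: [-0.684, 0.73, -0.0, 0.001]
force: [0.1, 0.2, 0.2]
finger_gap: 0.448
```

```bash
python3 - <<'E'
from rig import robot
from h import *
go(robot,[522.8,102,150]);snap(robot,"m")
c=robot.get_image("top")
print([(r["score"],r["xy"]) for r in robot.place_of("stopper_0","top")])
for n in("jar","beaker","pen"):
    print(n,[(q["score"],ray(c,q["xy"],0)[:2].round()) for q in robot.place_of(n,"top")[:1]])
E
```

```text
t 30.2 tcp [414.1 109.  179.7] tx ang -1.636 F [0.1 0.2 0.2] gap 0.448
to [522.8, 102, 150] tool cm [ -0.   -10.89   2.98]
[(0.64, [358.0, 274.7]), (0.48, [355.9, 260.6]), (0.46, [360.8, 248.1]), (0.42, [358.8, 287.9]), (0.37, [361.2, 236.9])]
jar [(0.49, array([ 432., -289.]))]
beaker [(0.77, array([789.,  60.]))]
pen [(0.61, array([366., 413.]))]
```

View pics/m_scene.png

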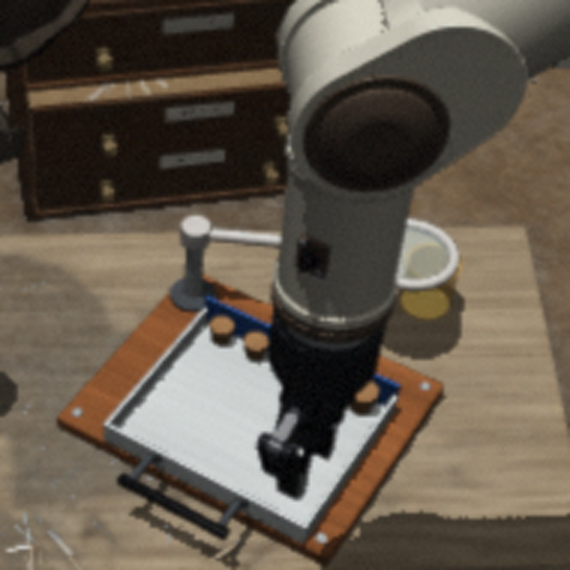

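View pics/m_top.png

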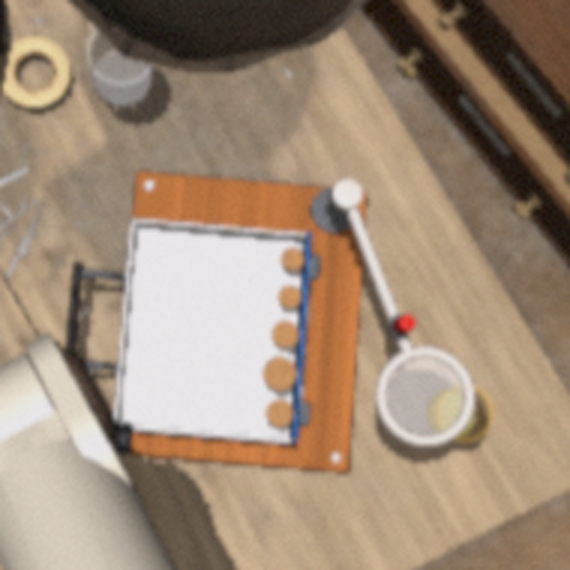

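```bash
python3 - <<'E'
from rig import robot
from h import *
c=robot.get_image("top")
for uv in ((292,260),(290,297),(285,335),(280,375),(280,413)):
    w=ray(c,(265+uv[0]/3-.5,150+uv[1]/3-.5),50)-np.array([516.7,-36.5,0]);a=-.064
    print("x,y from fence",round(np.cos(a)*w[0]+np.sin(a)*w[1]),round(-np.sin(a)*w[0]+np.cos(a)*w[1]+86))
print(robot.sign_off())
E
```

```text
x,y from fence 75 14
x,y from fence 38 14
x,y from fence 0 17
x,y from fence -40 19
x,y from fence -77 17
the job is handed in; nothing more can be done
None
```

I swung the magnifier clear by its red knob, to about 1.27 rad. I then lifted the tray by its handle to about 0.6 rad, and all five stoppers slid to the blue fence. I lowered the tray at about 0.15 to 0.2 rad/s, let go once it was flat, and handed the job in at about 30 s of the 64 s allowed.

Last checks before handing in:
- **Stoppers:** the last picture shows all five standing in one row, with centres about 14 to 19 mm from the fence (limit 26 mm), measured by hand in the top view.
- **Tray and lens:** the tray lies flat and the lens is clear of it.
- **Bystanders:** the jar and the pen are within about 1 mm of their starting positions. The beaker's top-view reading came out about 13 mm from its first one. I put that down to detector scatter, as the arm never went near it and it looks unmoved in the pictures.
- **Gripper:** it is open, clear of everything, and reads about zero force.

The gripper stayed clear of the stoppers in every picture. sign_off reported no verdict, as expected.

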